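# Tip the drain tray so the core slice slides to the tab end

### The arm

A 6-joint arm with a two-finger parallel gripper is mounted at the origin on a cart in front of the work surface, level with it; the furniture and walls round the work are solid. World frame = base frame: x ahead of the robot, y to its left, z up, the work surface at z = 0. Lengths are in m, angles in rad, forces in N, time in s.
With the tool pointing down it reaches from about 0.4 to 0.925 m from the base axis. Payload 3.4 kg.
Tool frame: the origin (TCP) lies at the very end of the fingers, on their centre line; the grasp point (between the pads) lies 19 mm behind it (arm.pinch_z is the distance from the TCP to the grasp point, in m); z points along the fingers, y is the direction in which the jaws open and shut (so a half turn about z gives the same grasp; the last joint's range is limited). The gripper opens to 85 mm and grips with 20 to 120 N. Pads are 22 mm wide; open, the fingers measure 114 mm over their backs; the gripper's body (76 mm by 85 mm) begins 54 mm behind the grasp point. The pads swing forward as they close: fully open they stand 13 mm farther back than shut.
Start: joints at [1.159, 0.307, 1.506, -0, 1.328, -0.073], TCP at [0.191, 0.543, 0.193] pointing down, gripper open.
Joint ranges: [-3.12, 3.12], [-1.05, 2.28], [0.14, 2.33], [-1.42, 4.57], [0.1, 2.73], [-2.68, 2.68]. Speed limits (rad/s): [2.57, 2.57, 3.14, 3.14, 3.14, 3.14].

### API

Orientations are given as a unit quaternion [x, y, z, w].
In Python, from plant import arm gives the robot as it stands.
- The arm moves only by the tool step_arm, never from a script. Its argument "targets" is a list of rows, each a list of 6 numbers: the shift along the tool's x, y, z in cm, then the turn, a rotation vector about the tool's x, y, z in degrees. In form: [[x, y, z, ax, ay, az], ...]. A call has 1 to 5 rows; each row is the pose to reach, as a shift and turn from the pose commanded when the call began, along the tool's axes at that moment; what a row does not reach only later rows make up. A row lasts 1/12 s, in which the tool goes at most 41.7 mm and 7.16 degrees, less where a joint would pass 70% of its speed; a pose out of reach is approached as far as the arm can. A call with a gripper value outside its range is refused whole. "fingers" is the closure in counts, from 0 (fully open) to 255 (shut), set as the call begins (left out, the last holds). The fingers move at their own pace and stop on an object; "squeeze" is the grip in N (left out, the last holds). Time passes only in rows, so rows that repeat a pose let the fingers close. It gives the time, the measured TCP pose, the force and the opening at its end, in the units of the state.
- arm.read_state(): the state, without advancing time (a new reading comes with each control period).
- arm.camera(name): name is "scene" or "top"; returns (picture, depth): 480x640x3 uint8, red, green, blue; 480x640 float32, m along the optical axis (not along the pixel's ray), 0 where there is no reading.
- arm.camera_model(name): a dict with "intrinsics" (3x3 intrinsics, pixels), "distortion" ([k1, k2, p1, p2, k3] as OpenCV has them; the pictures are not rectified), "camera_from_world" (4x4, takes a point from world to camera coordinates). Camera axes: x right, y down, z forward; pixel columns grow to the right and rows downward; lengths in m; the calibration is good to about 2 mm. A picture is of the moment at which its call begins. camera_model takes no time and is no camera call.
- arm.job_done(): hands the job in, once; it reports no verdict.
Trained networks look in the newest picture that a camera, given by its name, has taken for a name from the list of things; names that differ only in an ending like _2 or _b are one class to them, and where a whole thing is asked for, a point or a joint stands for the part that bears it (a point fixed in the world has none). Each returns a list of dicts, best first, with "p" (0 to 1); they miss things now and then, are a little off and sometimes report something else, mostly with a low value. They report only what shows in the picture. A call takes as long as a camera call. They do not tell look-alikes from the thing itself.
- arm.search_frame(camera, name): "extent" ([centre column, centre row, width, height] in pixels, round what is visible of it).
- arm.outline_of(camera, name): "region" (480x640 bool, what is visible of it) and "extent" ([centre column, centre row, width, height] in pixels, round what is visible of it).
The state is a dict: "time": time; "q": joint angles; "joint_velocities": joint speeds; "joint_torque": joint torques, N m; "ee_pos": TCP position; "tcp_rot": TCP orientation; "force": force on the tool from outside, world axes, zero at the start; "wrist_torque": the same for the moment, N m; "gripper_width": finger opening in m.
Only numpy, scipy, OpenCV 4.12 (cv2) and the standard library are available. Lean on these libraries where they do the work, as an engineer would, in place of code of your own. Each camera call takes 0.05 s, during which the arm holds its last target.

### The job

Two rocking drain trays stand on the rack: one holds a flat round slice of concrete core, the other a metal moisture tin. Push down the tab on the end of the tray with the core slice until that tray is fully tipped and the slice has slid down to the tab end, and leave it tipped. Do not touch the slice itself, and leave the tray with the tin level as it is.

Things in the scene. Friction and masses are not known exactly. Their poses are not given: they have to be found in the camera images.
- core_slice: Flat round slice of grey speckled concrete core, 47 mm across, 24 mm thick, 0.1 kg, loose in one of two identical trays, in the middle or toward the end without a tab. Origin: centre of its underside. (A thicker slice on the rack outside the trays is not this one.)
- slice_tray (a joint): Tilt of the tray holding the slice, rad: 0 level (start), positive = tab end down, stops at +-0.36. Metal trough 190 x 76 mm, 28 mm walls, slippery floor, at any heading; rocks on a cross pivot at mid-length, 50 mm above the rack, on a grey base. Stiff pivot: about 2 N on the tab moves it, it stays where left. The slice slides from about 0.15 rad.
- slice_tray_tab (a point): Centre of the top of the flat press tab (31 mm long, 46 mm wide) at rim height on one end of the slice's tray; 110 mm from the pivot, 80 mm above the rack when level, and 40 mm lower, almost straight down, when fully tipped. x outward along the tray, y across, z up. Tab end wall's inner face at x = -18 mm, floor at z = -28 mm.
- tin_tray (a joint): Tilt of the other, identical tray, which holds a round metal moisture tin (60 mm across, 39 mm high), rad: 0 = level (start), positive = its tab end down. To be left alone.
Not all that is in view belongs to the job. What is shaped like the core_slice but black is not meant.

How it is judged:
At the end, for the whole second after the job is handed in: The tray with the core slice is left tipped tab end down (tilt above 0.27 rad of 0.36), the slice lies at rest in the tray against the wall at the tab end (within about 16 mm), and the tray with the tin is still level (within 0.1 rad) (value of joint slice_tray above 0.27 rad and x of core_slice in the frame of slice_tray_tab between -0.058 and -0.02 m and y of core_slice in the frame of slice_tray_tab between -0.03 and 0.03 m and z of core_slice in the frame of slice_tray_tab between -0.04 and -0.01 m and linear speed of core_slice below 0.02 m/s and value of joint tin_tray between -0.1 and 0.1 rad); the robot touches nothing.
It fails at once if the robot touches the core slice (contact force between the arm and core_slice above 0.5 N).
It fails at once if a finger touches the core slice (contact force between the fingers and core_slice above 0.5 N).
It fails at once if the tray with the tin is tilted (value of joint tin_tray above 0.1 rad or value of joint tin_tray below -0.1 rad).
It also fails if it takes over 26 s, if anything falls off the work surface, if the arm or the gripper's body presses on something with over 40 N, if the wrist force passes 120 N, or if a joint passes its speed limit or range.

## Working session

There is one attempt and no reset: what is moved stays moved. The work goes in short steps, Python scripts to look and compute and a tool call to move; the robot and the scene stay as the last step left them, time stands still between calls to the robot, and variables do not carry over. Pictures are saved under pics/ and viewed, and the job is handed in when it is done.

Besides the shell and the picture viewer there is one more tool, called after ">>>" by a JSON object that holds its "method" and its "body". step_arm: Moves the arm, as the interface text tells. Its arguments: {"type":"object","properties":{"targets":{"type":"array","items":{"type":"array","items":{"type":"number"}}},"fingers":{"type":"number"},"squeeze":{"type":"number"}},"required":["targets"]}

```bash
mkdir -p pics
python3 - <<'E'
from plant import arm
import cv2, numpy as np
for c in ("scene","top"):
    im,d=arm.camera(c); cv2.imwrite(f"pics/{c}0.png",im[:,:,::-1]); np.save(f"pics/{c}0.npy",d)
    for n in ("core_slice","slice_tray","slice_tray_tab","tin_tray"):
        try: print(c,n,[(np.round(r["extent"]),round(r["p"],2)) for r in arm.search_frame(c,n)])
        except Exception as e: print(n,e)
print(arm.read_state())
E
```

```text
scene core_slice [(array([329., 302.,  27.,  25.]), 0.92), (array([362., 381.,  28.,  36.]), 0.85), (array([309., 259.,  22.,  29.]), 0.75)]
scene slice_tray [(array([355., 292., 115.,  86.]), 0.97)]
scene slice_tray_tab [(array([358., 294., 118.,  89.]), 0.56)]
scene tin_tray [(array([276., 158.,  91.,  79.]), 0.92)]
top core_slice [(array([315., 168.,  24.,  27.]), 0.84), (array([192., 198.,  25.,  25.]), 0.84), (array([320., 209.,  25.,  31.]), 0.83), (array([255., 199.,  23.,  28.]), 0.77)]
top slice_tray [(array([250., 231.,  50., 123.]), 0.91)]
top slice_tray_tab []
top tin_tray [(array([436., 223., 121.,  66.]), 0.71)]
{'time': 0.5, 'q': array([ 1.15949147e+00,  3.06856937e-01,  1.50644216e+00,  7.38685187e-06,
        1.32843010e+00, -7.34731610e-02]), 'joint_velocities': array([-0.00038481, -0.00108649, -0.00074578, -0.00072275, -0.00027603,
       -0.00065608]), 'joint_torque': array([-9.38260528e-04, -4.57039154e+01, -2.52073556e+01, -2.69846996e-04,
        2.42501337e-03, -5.07182435e-06]), 'ee_pos': array([0.19057184, 0.54246618, 0.19295631]), 'tcp_rot': array([ 1.68114600e-01,  9.85767456e-01, -6.54183230e-05, -1.98680822e-05]), 'force': array([-0.64567613, -0.18180219,  0.43726463]), 'wrist_torque': array([-0.03181748,  0.02134176,  0.0095169 ]), 'gripper_width': 0.08540060040688385}
```

View pics/top0.png

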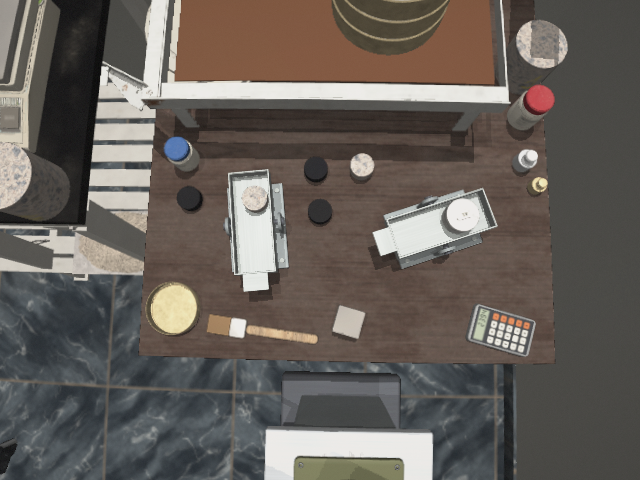

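View pics/scene0.png

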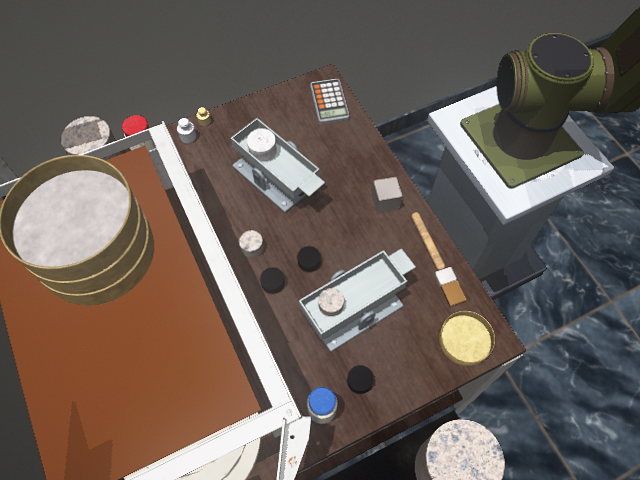

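The top view shows the slice tray at about (250,231), with its tab at (256,282) and the slice at (255,199). The tin tray is on the right, with its tab at (385,242).

```bash
cat > h.py <<'E'
import numpy as np, cv2
from plant import arm
def pt(c,u,v,z=None,d=None):
    m=arm.camera_model(c);K=np.array(m["intrinsics"]);T=np.linalg.inv(np.array(m["camera_from_world"]))
    n=cv2.undistortPoints(np.array([[[u,v]]],float),K,np.array(m["distortion"],float))[0,0]
    r=T[:3,:3]@np.r_[n,1]; o=T[:3,3]
    return o+r*((z-o[2])/r[2]) if z is not None else o+r*d
E
python3 - <<'E'
from h import *
d={c:np.load(f"pics/{c}0.npy") for c in("top","scene")}
for c,L in dict(top=[("tab",256,282),("slice",255,199),("tinTab",385,242),("tin",463,215),("cornerNE",269,170),("cornerNW",229,172),("rimSW",233,274),("rimSE",274,271),("frame low",320,97)],scene=[("tab",401,264),("slice",331,300)]).items():
    for n,u,v in L:
        dd=np.median(d[c][v-1:v+2,u-1:u+2]); print(c,n,pt(c,u,v,d=dd).round(3), pt(c,u,v,z=.08).round(3))
# tab mask in top: points with z .07-.09
im=cv2.imread("pics/top0.png")
P=[]
for v in range(160,296):
  for u in range(222,292):
    p=pt("top",u,v,d=d["top"][v,u])
    P.append((u,v,*p))
P=np.array(P);np.save("pics/P.npy",P)
s=P[(P[:,4]>.07)&(P[:,4]<.09)&(P[:,1]>274)]
print(len(s),s.mean(0).round(3),s.min(0).round(3),s.max(0).round(3))
cv2.imwrite("pics/crop.png",cv2.resize(im[150:310,200:320],None,fx=5,fy=5)[:600*2:1][:800])
big=cv2.resize(im[155:300,200:300],None,fx=4,fy=4,interpolation=cv2.INTER_CUBIC);cv2.imwrite("pics/crop.png",big)
E
```

```text
top tab [0.427 0.173 0.081] [0.427 0.173 0.08 ]
top slice [0.579 0.181 0.076] [0.578 0.181 0.08 ]
top tinTab [ 0.503 -0.057  0.081] [ 0.503 -0.057  0.08 ]
top tin [ 0.553 -0.196  0.092] [ 0.555 -0.2    0.08 ]
top cornerNE [0.655 0.167 0.001] [0.634 0.157 0.08 ]
top cornerNW [0.629 0.231 0.079] [0.629 0.231 0.08 ]
top rimSW [0.444 0.231 0.001] [0.44  0.215 0.08 ]
top rimSE [0.448 0.141 0.078] [0.447 0.141 0.08 ]
top frame low [0.732 0.063 0.182] [0.778 0.065 0.08 ]
scene tab [0.432 0.182 0.079] [0.432 0.182 0.08 ]
scene slice [0.582 0.187 0.076] [0.583 0.188 0.08 ]Traceback (most recent call last):
  File "<stdin>", line 11, in <module>
  File "h.py", line 4, in pt
    m=arm.camera_model(c);K=np.array(m["intrinsics"]);T=np.linalg.inv(np.array(m["camera_from_world"]))
ValueError: time passes only in moves, steps and waits
```

```bash
cat > h.py <<'E'
import numpy as np, cv2
from plant import arm
M={c:arm.camera_model(c) for c in("top","scene")}
def cloud(c,d):
    m=M[c];K=np.array(m["intrinsics"]);T=np.linalg.inv(np.array(m["camera_from_world"]))
    v,u=np.mgrid[0:480,0:640]
    n=cv2.undistortPoints(np.stack([u,v],-1).reshape(-1,1,2).astype(float),K,np.array(m["distortion"],float))[:,0]
    return ((np.c_[n,np.ones(len(n))]*d.reshape(-1,1))@T[:3,:3].T+T[:3,3]).reshape(480,640,3)
E
python3 - <<'E'
from h import *
for c,b in (("top",(155,300,215,300)),("scene",(240,350,295,420))):
    P=cloud(c,np.load(f"pics/{c}0.npy"))[b[0]:b[1],b[2]:b[3]].reshape(-1,3)
    R=P[(P[:,2]>.072)&(P[:,2]<.088)]
    for k,(s) in dict(tab=R[R[:,0]<.442]).items():
        print(c,k,len(s),s.min(0).round(3),s.max(0).round(3),cv2.minAreaRect((s[:,:2]*1000).astype(np.float32)))
    s=P[(P[:,2]>.045)&(P[:,2]<.088)]
    print(c,"tray",cv2.minAreaRect((s[:,:2]*1000).astype(np.float32)))
im=cv2.imread("pics/top0.png")
cv2.imwrite("pics/crop.png",cv2.resize(im[155:300,200:300],None,fx=4,fy=4,interpolation=cv2.INTER_CUBIC))
E
```

```text
top tab 445 [0.411 0.151 0.073] [0.442 0.213 0.085] ((426.068603515625, 181.73553466796875), (30.479507446289062, 61.8503303527832), 1.4745646715164185)
top tray ((522.6529541015625, 184.269775390625), (222.1149139404297, 114.46932983398438), 6.428280353546143)
scene tab 377 [0.409 0.152 0.073] [0.442 0.217 0.085] ((425.633056640625, 184.39120483398438), (32.43238830566406, 65.15581512451172), 0.07748470455408096)
scene tray ((521.2978515625, 187.2772216796875), (222.5634002685547, 114.68610382080078), 5.966043472290039)
```

View pics/crop.png

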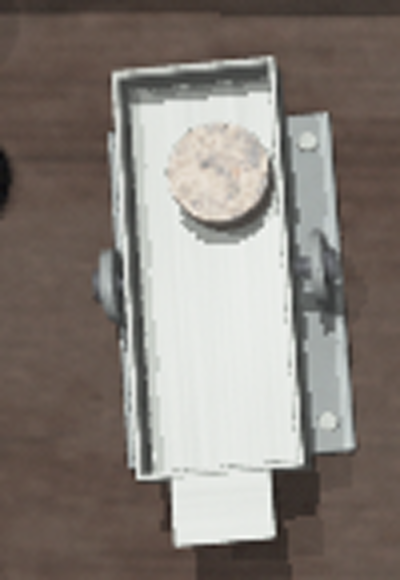

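The tab centre comes out at about (0.4275, 0.1755, 0.08) with the tray heading about 186°. I'll shut the fingers and move above the tab at the current height.

>>> {"method": "step_arm", "body": {"targets": [[-34.2,-26.9,0,0,0,0],[-34.2,-26.9,0,0,0,0],[-34.2,-26.9,0,0,0,0],[-34.2,-26.9,0,0,0,0],[-34.2,-26.9,0,0,0,0]], "fingers": 255}}

```text
time: 0.92
ee_pos: [0.303, 0.3652, 0.1932]
tcp_rot: [0.168, 0.986, 0.0, 0.0]
force: [0.7, 0.2, 0.6]
gripper_width: 0.0256
```

>>> {"method": "step_arm", "body": {"targets": [[-17.0,-13.3,0,0,0,-25.6],[-17.0,-13.3,0,0,0,-25.6],[-17.0,-13.3,0,0,0,-25.6],[-17.0,-13.3,0,0,0,-25.6],[-17.0,-13.3,0,0,0,-25.6]]}}

```text
time: 1.33
ee_pos: [0.402, 0.2112, 0.1934]
tcp_rot: [-0.057, 0.998, 0.0, 0.0]
force: [0.7, 1.7, 0.4]
gripper_width: 0.0001
```

Run:
```python
from h import *
from scipy.spatial.transform import Rotation as R
s=arm.read_state();r=R.from_quat(s["tcp_rot"]).as_matrix()
print(s["ee_pos"],s["gripper_width"],r.round(3)); print("to go cm",(100*r.T@(np.array([.4245,.175,.10])-s["ee_pos"])).round(2))
print(np.degrees(np.arctan2(r[1,0],r[0,0])))
```

```text
[0.40204342 0.21122244 0.19335472] 0.00014924913001535038 [[-0.993 -0.114  0.001]
 [-0.114  0.993  0.001]
 [-0.001  0.001 -1.   ]]
to go cm [-1.81 -3.86  9.33]
-173.44759702517956
```

>>> {"method": "step_arm", "body": {"targets": [[-1.5,-3.5,0,0,0,0],[-1.5,-3.5,4,0,0,0],[-1.5,-3.5,7.5,0,0,0],[-1.5,-3.5,7.5,0,0,0],[-1.5,-3.5,7.5,0,0,0]]}}

```text
time: 1.75
ee_pos: [0.4185, 0.1782, 0.117]
tcp_rot: [-0.054, 0.999, -0.001, -0.002]
force: [-0.4, 0.2, 0.1]
gripper_width: -0.0
```

Run:
```python
from h import *
from scipy.spatial.transform import Rotation as R
s=arm.read_state();r=R.from_quat(s["tcp_rot"]).as_matrix()
print(s["ee_pos"]); print("to go cm",(100*r.T@(np.array([.4245,.175,.080])-s["ee_pos"])).round(2))
for c in("top","scene"):
    im,d=arm.camera(c); cv2.imwrite(f"pics/{c}1.png",im[:,:,::-1])
b=cv2.imread("pics/scene1.png")
cv2.imwrite("pics/s1.png",cv2.resize(b[200:400,270:470],None,fx=3,fy=3,interpolation=cv2.INTER_CUBIC))
```

```text
[0.41853515 0.17822165 0.11696484]
to go cm [-0.58 -0.38  3.69]
```

View pics/s1.png

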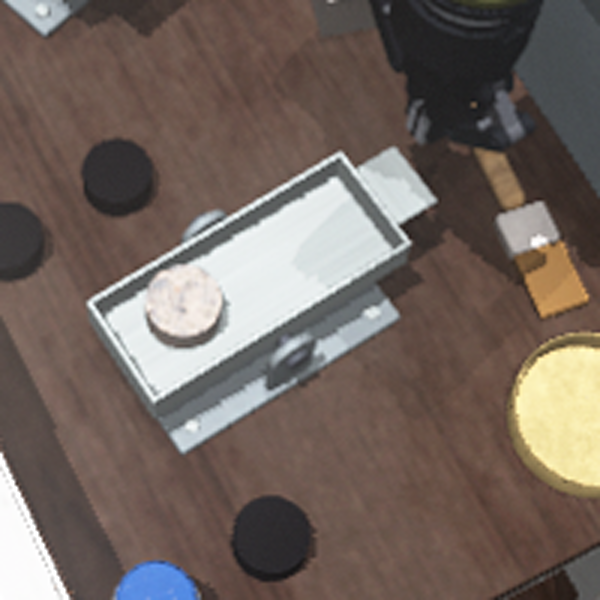

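Run:
```python
from h import *
s=arm.read_state();print(s["ee_pos"],s["time"])
for c in("top","scene"):
    m=M[c];T=np.array(m["camera_from_world"])
    for p in (s["ee_pos"],[.4275,.1755,.08]):
        q,_=cv2.projectPoints(np.array([p],float),cv2.Rodrigues(T[:3,:3])[0],T[:3,3],np.array(m["intrinsics"]),np.array(m["distortion"],float))
        print(c,q.ravel())
b=cv2.imread("pics/top1.png");cv2.imwrite("pics/t1.png",cv2.resize(b[150:350,180:380],None,fx=3,fy=3,interpolation=cv2.INTER_CUBIC))
b=cv2.imread("pics/scene1.png");cv2.imwrite("pics/s2.png",cv2.resize(b[210:290,370:480],None,fx=6,fy=6,interpolation=cv2.INTER_CUBIC))
```

```text
[0.42136825 0.17976257 0.11942051] 1.85
top [248.26816128 284.55380947]
top [254.47034769 281.72067614]
scene [407.97998434 251.38042305]
scene [401.24183386 260.0699179 ]
```

View pics/t1.png

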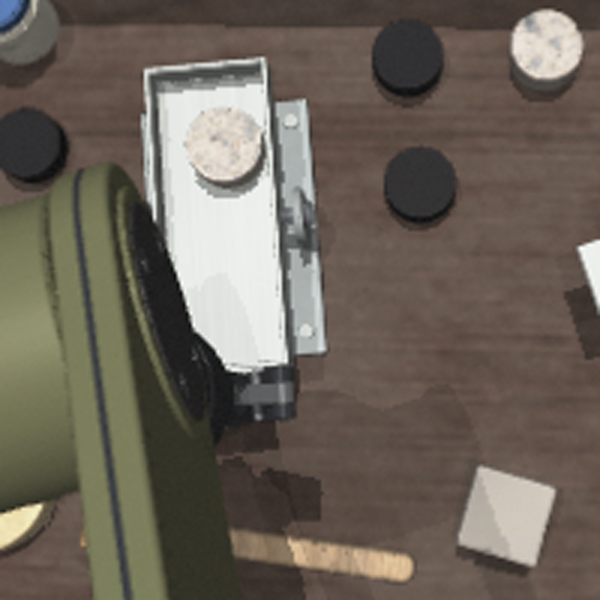

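View pics/s2.png

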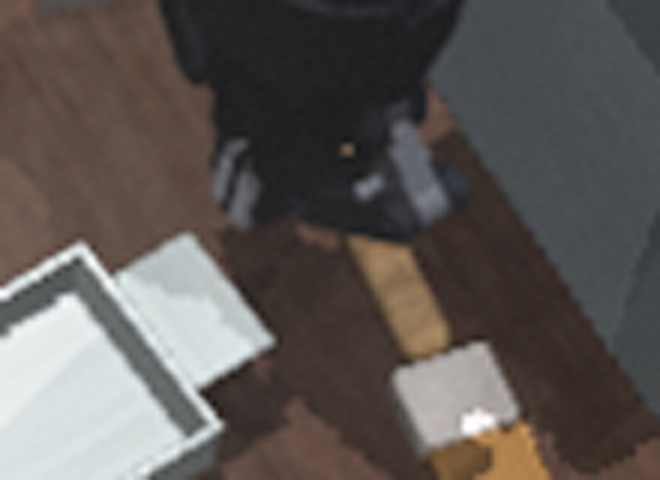

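Run:
```python
from h import *
im,d=arm.camera("scene");s=arm.read_state();print(s["ee_pos"],s["q"].round(3),s["joint_velocities"].round(3),s["time"],s["gripper_width"])
b=im[:,:,::-1].copy()
m=M["scene"];T=np.array(m["camera_from_world"])
from scipy.spatial.transform import Rotation as R
r=R.from_quat(s["tcp_rot"]).as_matrix()
P=np.array([s["ee_pos"]+r@np.array(o) for o in ([0,0,0],[0,0,-.05],[0,0,-.1],[0,.03,0],[0,-.03,0],[.03,0,0])])
q=cv2.projectPoints(P,cv2.Rodrigues(T[:3,:3])[0],T[:3,3],np.array(m["intrinsics"]),np.array(m["distortion"],float))[0][:,0]
print(q.round(0).tolist())
C=cloud("scene",d)
for u,v in [(429,248),(437,248),(408,243),(440,240),(410,248),(405,235)]: print(u,v,C[v,u].round(3))
b2=cv2.resize(b[150:290,340:500],None,fx=4,fy=4,interpolation=cv2.INTER_CUBIC)
for x,y in q: cv2.circle(b2,(int((x-340)*4),int((y-150)*4)),3,(0,0,255),-1)
cv2.imwrite("pics/s3.png",b2)
```

```text
[0.42188861 0.18007889 0.11989895] [ 0.311  0.219  1.846 -0.     1.073 -1.37 ] [ 0.003 -0.01  -0.005 -0.    -0.007 -0.   ] 1.9 -0.00013855600979749617
[[408.0, 252.0], [412.0, 239.0], [416.0, 225.0], [418.0, 264.0], [398.0, 239.0], [421.0, 244.0]]
429 248 [0.427 0.229 0.227]
437 248 [0.424 0.242 0.248]
408 243 [0.431 0.183 0.168]
440 240 [0.415 0.234 0.254]
410 248 [ 0.369  0.131 -0.002]
405 235 [0.428 0.168 0.168]
```

View pics/s3.png

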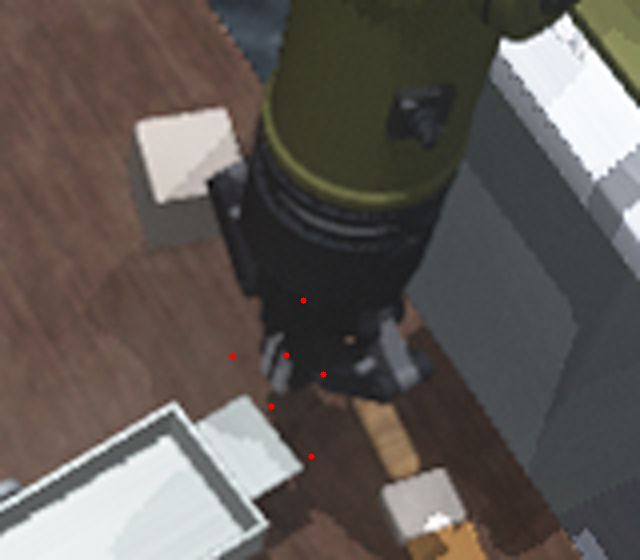

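Run:
```python
from h import *
for c in("scene","top"):
    im,d=arm.camera(c);np.save(f"pics/{c}2.npy",d)
    C=cloud(c,d).reshape(-1,3)
    C=C[(abs(C[:,0]-.42)<.13)&(abs(C[:,1]-.18)<.13)]
    for z in np.arange(.09,.34,.015):
        s=C[(C[:,2]>=z)&(C[:,2]<z+.015)]
        if len(s)>3: print(c,round(z,3),len(s),s.min(0)[:2].round(3),s.max(0)[:2].round(3),np.median(s,0)[:2].round(3))
b=cv2.imread("pics/scene1.png")
im,d=arm.camera("scene")
v=np.clip((d[150:290,340:500]-d[150:290,340:500].min())/1.0*255,0,255).astype(np.uint8)
cv2.imwrite("pics/d.png",cv2.resize(cv2.applyColorMap(v,cv2.COLORMAP_JET),None,fx=4,fy=4,interpolation=0))
```

```text
scene 0.15 10 [0.427 0.179] [0.432 0.19 ] [0.431 0.185]
scene 0.165 52 [0.417 0.17 ] [0.434 0.197] [0.429 0.188]
scene 0.18 53 [0.422 0.17 ] [0.434 0.197] [0.431 0.186]
scene 0.195 68 [0.421 0.153] [0.437 0.213] [0.432 0.187]
scene 0.21 201 [0.409 0.137] [0.439 0.227] [0.429 0.199]
scene 0.225 173 [0.418 0.13 ] [0.44  0.236] [0.436 0.18 ]
scene 0.24 322 [0.404 0.122] [0.442 0.244] [0.428 0.224]
scene 0.255 164 [0.407 0.13 ] [0.44  0.239] [0.425 0.219]
scene 0.27 60 [0.409 0.209] [0.429 0.223] [0.424 0.218]
scene 0.285 169 [0.402 0.16 ] [0.46 0.22] [0.447 0.209]
scene 0.3 228 [0.401 0.159] [0.46 0.22] [0.448 0.208]
scene 0.315 306 [0.399 0.158] [0.459 0.22 ] [0.446 0.21 ]
scene 0.33 209 [0.4   0.158] [0.46  0.219] [0.447 0.205]
top 0.21 11 [0.412 0.146] [0.414 0.153] [0.413 0.15 ]
top 0.225 22 [0.414 0.132] [0.438 0.147] [0.417 0.142]
top 0.24 198 [0.414 0.118] [0.44  0.139] [0.427 0.125]
top 0.255 93 [0.415 0.126] [0.434 0.143] [0.427 0.135]
top 0.27 50 [0.415 0.138] [0.436 0.146] [0.424 0.142]
top 0.285 53 [0.401 0.142] [0.452 0.157] [0.425 0.143]
top 0.3 64 [0.404 0.142] [0.45  0.156] [0.425 0.144]
top 0.315 55 [0.407 0.142] [0.448 0.153] [0.425 0.143]
top 0.33 54 [0.41  0.142] [0.446 0.151] [0.428 0.144]
```

View pics/d.png

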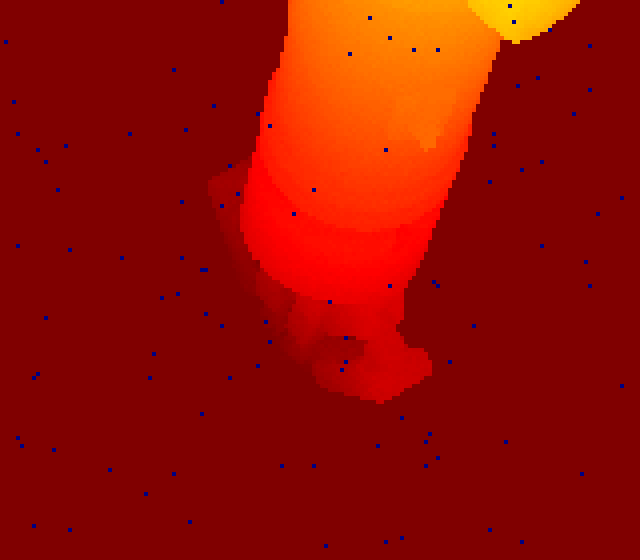

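Run:
```python
from h import *
im,d=arm.camera("scene");C=cloud("scene",d)
for u in (404,408,412):
  for v in range(236,260,2): print(u,v,C[v,u].round(3),im[v,u])
g=np.clip(im[215:270,380:450].astype(float)*2.5,0,255).astype(np.uint8)[:,:,::-1]
cv2.imwrite("pics/g.png",cv2.resize(g,None,fx=10,fy=10,interpolation=0))
```

```text
404 236 [0.367 0.102 0.001] [85 69 62]
404 238 [ 0.369  0.106 -0.   ] [88 72 64]
404 240 [0.373 0.111 0.003] [95 77 68]
404 242 [0.374 0.114 0.001] [87 70 64]
404 244 [0.377 0.118 0.001] [93 72 66]
404 246 [ 0.378  0.122 -0.   ] [92 75 64]
404 248 [0.775 0.53  1.078] [92 74 67]
404 250 [0.383 0.13  0.   ] [94 76 67]
404 252 [0.415 0.164 0.082] [143 143 143]
404 254 [0.417 0.168 0.083] [193 200 202]
404 256 [0.418 0.17  0.078] [189 196 197]
404 258 [0.42  0.174 0.079] [189 196 196]
408 236 [0.432 0.179 0.188] [89 89 92]
408 238 [0.432 0.181 0.183] [74 75 77]
408 240 [0.432 0.182 0.178] [37 37 36]
408 242 [0.431 0.183 0.172] [55 54 55]
408 244 [0.432 0.185 0.168] [76 79 82]
408 246 [0.372 0.126 0.002] [96 94 95]
408 248 [ 0.373  0.129 -0.001] [56 50 45]
408 250 [ 0.375  0.133 -0.001] [56 49 45]
408 252 [ 0.377  0.137 -0.002] [58 49 45]
408 254 [ 0.379  0.14  -0.003] [68 55 51]
408 256 [ 0.382  0.145 -0.001] [74 64 61]
408 258 [0.414 0.177 0.079] [188 195 195]
412 236 [0.432 0.189 0.204] [34 35 34]
412 238 [0.433 0.191 0.202] [33 31 31]
412 240 [0.428 0.188 0.185] [66 67 69]
412 242 [0.429 0.19  0.182] [70 69 71]
412 244 [0.427 0.19  0.172] [47 48 50]
412 246 [0.426 0.19  0.164] [43 43 45]
412 248 [ 0.364  0.132 -0.004] [52 44 42]
412 250 [ 0.368  0.137 -0.001] [54 44 43]
412 252 [ 0.369  0.139 -0.005] [58 49 44]
412 254 [0.374 0.146 0.003] [59 50 46]
412 256 [0.375 0.149 0.001] [51 42 40]
412 258 [ 0.377  0.153 -0.   ] [51 44 41]
```

View pics/g.png

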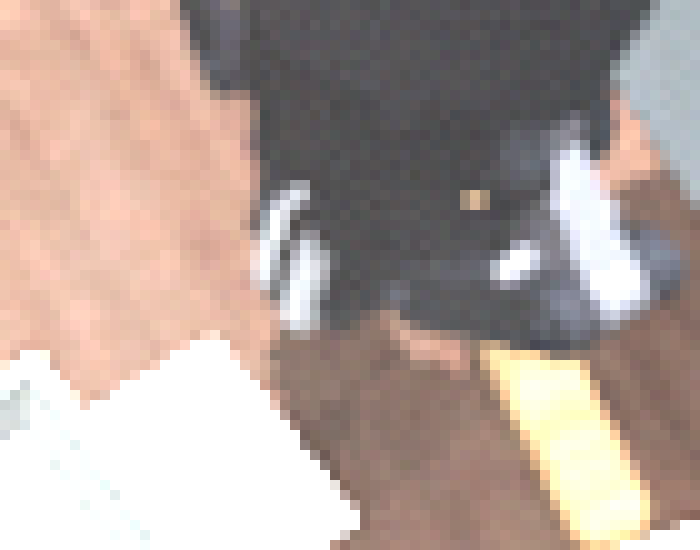

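The gripper's position across the tray agrees with the reported pose. The visible tips look a few centimetres higher than reported, though, so I'll come down in small steps and watch the force.

>>> {"method": "step_arm", "body": {"targets": [[-0.2,-0.5,0.8,0,0,0],[-0.2,-0.5,1.6,0,0,0],[-0.2,-0.5,2.4,0,0,0],[-0.2,-0.5,3.0,0,0,0],[-0.2,-0.5,3.4,0,0,0]]}}

```text
time: 2.52
ee_pos: [0.4218, 0.1739, 0.0826]
tcp_rot: [-0.054, 0.999, -0.0, -0.001]
force: [0.2, -0.2, -0.6]
gripper_width: 0.0002
```

>>> {"method": "step_arm", "body": {"targets": [[0,0,0.3,0,0,0],[0,0,0.6,0,0,0],[0,0,0.9,0,0,0],[0,0,1.2,0,0,0],[0,0,1.2,0,0,0]]}}

```text
time: 2.93
ee_pos: [0.4225, 0.1742, 0.0716]
tcp_rot: [-0.055, 0.999, -0.0, -0.0]
force: [-0.2, -0.5, 0.1]
gripper_width: -0.0005
```

Run:
```python
from h import *
im,d=arm.camera("scene");s=arm.read_state();print(s["ee_pos"],s["force"])
cv2.imwrite("pics/s4.png",cv2.resize(im[190:350,290:470,::-1],None,fx=4,fy=3.7,interpolation=cv2.INTER_CUBIC))
```

```text
[0.42263651 0.1742348  0.07179414] [1.03771261 0.28645027 0.79938179]
```

View pics/s4.png

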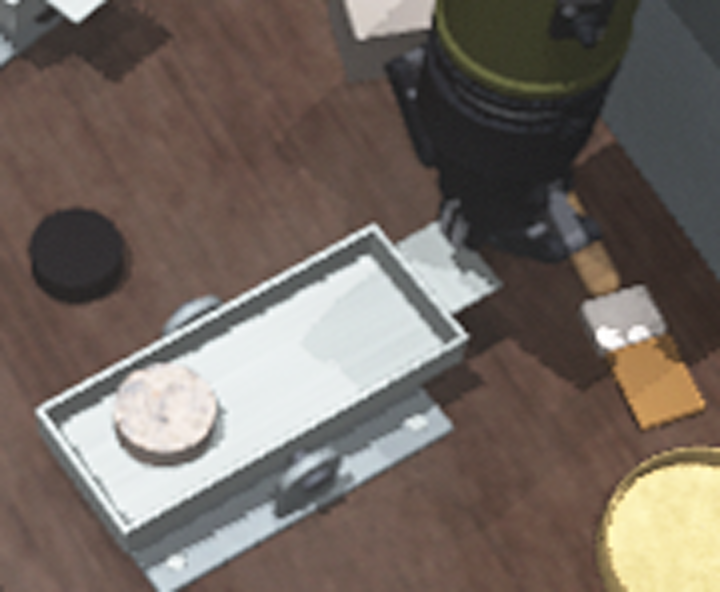

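The tips are visibly still above the tab, with no force, so the TCP reading is about 4 cm too low. I'll keep going by contact force and the pictures.

>>> {"method": "step_arm", "body": {"targets": [[0,0,0.5,0,0,0],[0,0,1.0,0,0,0],[0,0,1.5,0,0,0],[0,0,2.0,0,0,0],[0,0,2.2,0,0,0]]}}

```text
time: 3.4
ee_pos: [0.4222, 0.1741, 0.0491]
tcp_rot: [-0.054, 0.999, -0.0, -0.001]
force: [-0.4, 0.4, -0.7]
gripper_width: -0.0002
```

Run:
```python
from h import *
im,d=arm.camera("scene");s=arm.read_state();print(s["ee_pos"],s["force"])
C=cloud("scene",d).reshape(-1,3);C=C[(abs(C[:,0]-.42)<.04)&(abs(C[:,1]-.18)<.04)]
for z in np.arange(.06,.2,.01):
    t=C[(C[:,2]>=z)&(C[:,2]<z+.01)]
    if len(t)>2: print(round(z,2),len(t),t.min(0)[:2].round(3),t.max(0)[:2].round(3))
cv2.imwrite("pics/s5.png",cv2.resize(im[190:350,290:470,::-1],None,fx=4,fy=3.7,interpolation=cv2.INTER_CUBIC))
```

```text
[0.42207856 0.17403528 0.04901034] [ 0.31839485 -0.65271018  0.6214062 ]
0.06 77 [0.441 0.143] [0.459 0.22 ]
0.07 244 [0.41  0.142] [0.46  0.219]
0.08 180 [0.411 0.142] [0.46  0.219]
0.09 20 [0.418 0.165] [0.434 0.189]
0.1 32 [0.423 0.164] [0.435 0.191]
0.11 31 [0.424 0.165] [0.434 0.191]
0.12 18 [0.426 0.15 ] [0.435 0.193]
0.13 61 [0.413 0.143] [0.437 0.207]
0.14 111 [0.41 0.14] [0.439 0.216]
0.15 79 [0.411 0.141] [0.44 0.22]
0.16 46 [0.422 0.161] [0.441 0.22 ]
0.17 39 [0.406 0.162] [0.441 0.22 ]
0.18 48 [0.416 0.186] [0.441 0.219]
0.19 64 [0.411 0.194] [0.439 0.22 ]
0.2 40 [0.411 0.206] [0.431 0.219]
```

View pics/s5.png

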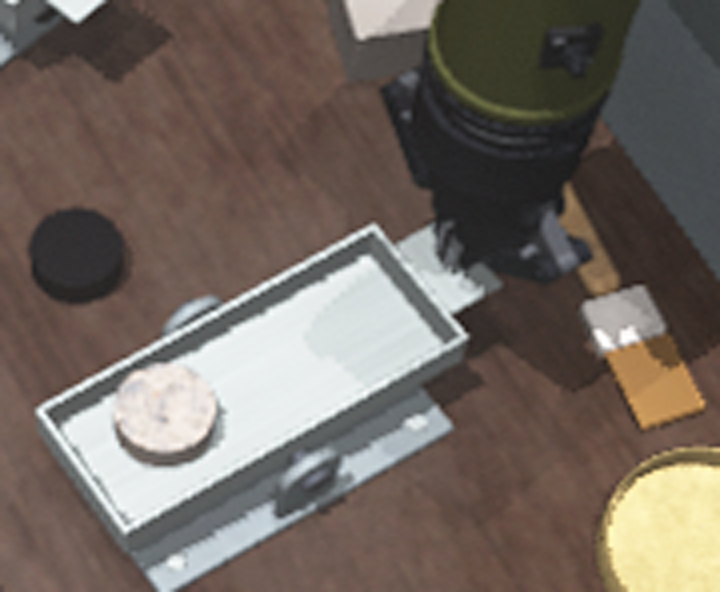

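>>> {"method": "step_arm", "body": {"targets": [[0,0,0.5,0,0,0],[0,0,1.0,0,0,0],[0,0,1.5,0,0,0],[0,0,2.0,0,0,0],[0,0,2.0,0,0,0]]}}

```text
time: 3.87
ee_pos: [0.422, 0.1741, 0.029]
tcp_rot: [-0.055, 0.999, -0.0, -0.001]
force: [-0.2, -0.6, 1.1]
gripper_width: 0.0001
```

>>> {"method": "step_arm", "body": {"targets": [[0,0,0.5,0,0,0],[0,0,1.0,0,0,0],[0,0,1.5,0,0,0],[0,0,1.8,0,0,0],[0,0,1.8,0,0,0]]}}

```text
time: 4.28
ee_pos: [0.4226, 0.1742, 0.0112]
tcp_rot: [-0.055, 0.999, -0.0, -0.0]
force: [-0.1, -0.8, 0.1]
gripper_width: 0.0001
```

Run:
```python
from h import *
im,d=arm.camera("scene");s=arm.read_state();print(s["ee_pos"],s["force"])
cv2.imwrite("pics/s6.png",cv2.resize(im[190:350,290:470,::-1],None,fx=4,fy=3.7,interpolation=cv2.INTER_CUBIC))
```

```text
[0.42330705 0.17430214 0.01161726] [-1.32462467  0.33448694  0.59594958]
```

View pics/s6.png

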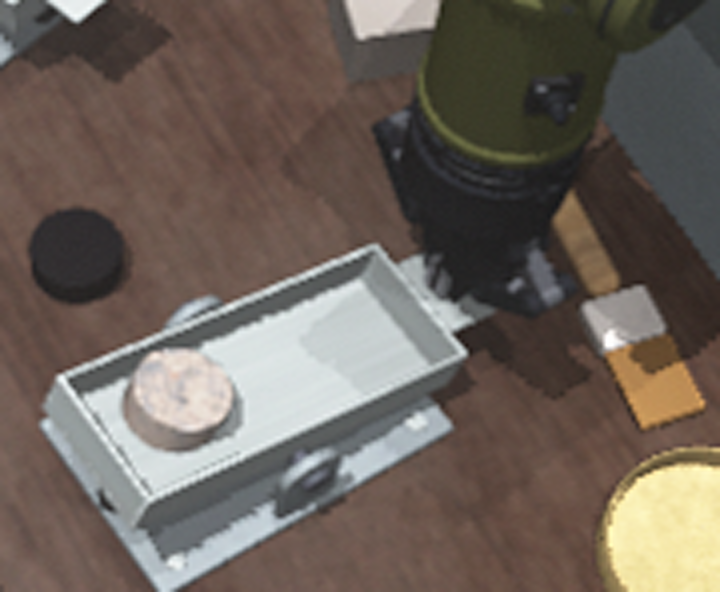

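The tray is tipping and the slice hasn't visibly slid yet. I'll carry on to the stop.

>>> {"method": "step_arm", "body": {"targets": [[0,0,0.4,0,0,0],[0,0,0.8,0,0,0],[0,0,1.1,0,0,0],[0,0,1.3,0,0,0],[0,0,1.3,0,0,0]]}}

```text
time: 4.75
ee_pos: [0.4244, 0.1746, 0.0026]
tcp_rot: [-0.055, 0.999, 0.0, 0.002]
force: [-7.3, -2.8, 40.8]
gripper_width: -0.0
```

Run:
```python
from h import *
im,d=arm.camera("scene");s=arm.read_state();print(s["ee_pos"],s["force"])
C=cloud("scene",d).reshape(-1,3);C=C[(abs(C[:,0]-.425)<.014)&(abs(C[:,1]-.176)<.025)&(C[:,2]<.15)&(C[:,2]>.01)]
print(np.histogram(C[:,2],np.arange(.01,.15,.01)))
cv2.imwrite("pics/s7.png",cv2.resize(im[190:350,290:470,::-1],None,fx=4,fy=3.7,interpolation=cv2.INTER_CUBIC))
```

```text
[0.42447206 0.17464034 0.00259444] [-7.71749366 -3.19619381 40.61045331]
(array([  0,   0,  45, 103,  28,  27,  18,  31,  67,  17,  18,  12,  10]), array([0.01, 0.02, 0.03, 0.04, 0.05, 0.06, 0.07, 0.08, 0.09, 0.1 , 0.11,
       0.12, 0.13, 0.14]))
```

View pics/s7.png

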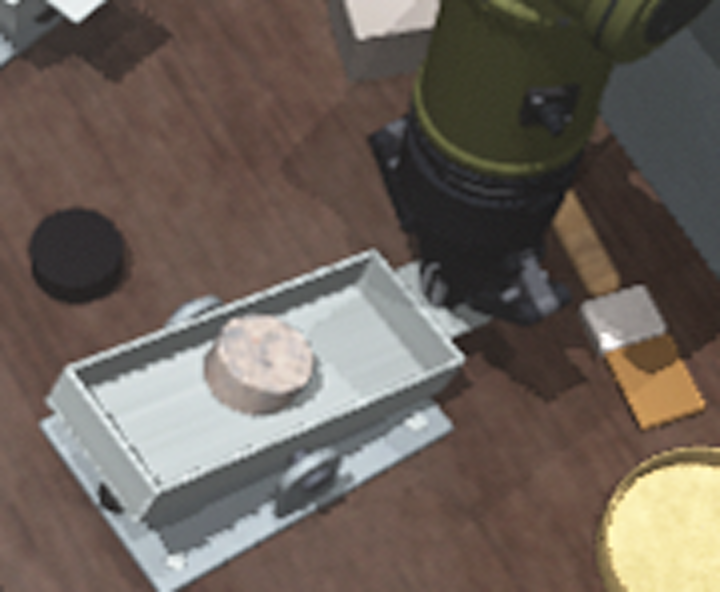

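The 40 N force shows the tray is at its stop, and the slice is sliding. I'll ease off and wait.

>>> {"method": "step_arm", "body": {"targets": [[0,0,-0.4,0,0,0],[0,0,-0.4,0,0,0],[0,0,-0.4,0,0,0],[0,0,-0.4,0,0,0],[0,0,-0.4,0,0,0]]}}

```text
time: 5.22
ee_pos: [0.424, 0.1746, 0.0034]
tcp_rot: [-0.054, 0.999, 0.0, 0.001]
force: [-0.6, 0.8, 11.2]
gripper_width: -0.0001
```

>>> {"method": "step_arm", "body": {"targets": [[0,0,0,0,0,0],[0,0,0,0,0,0],[0,0,0,0,0,0],[0,0,0,0,0,0],[0,0,0,0,0,0]]}}

```text
time: 5.63
ee_pos: [0.424, 0.1746, 0.0033]
tcp_rot: [-0.055, 0.999, 0.0, 0.001]
force: [-0.0, -0.6, 10.1]
gripper_width: -0.0002
```

>>> {"method": "step_arm", "body": {"targets": [[0,0,-2,0,0,0],[0,0,-5,0,0,0],[0,0,-8,0,0,0],[0,0,-11,0,0,0],[0,0,-13,0,0,0]]}}

```text
time: 6.05
ee_pos: [0.4237, 0.1746, 0.1347]
tcp_rot: [-0.054, 0.999, 0.0, 0.001]
force: [-0.5, 0.1, -0.0]
gripper_width: 0.0002
```

Run:
```python
from h import *
im,d=arm.camera("scene");s=arm.read_state();print(s["ee_pos"],s["force"],s["time"])
np.save("pics/s8.npy",d)
cv2.imwrite("pics/s8.png",cv2.resize(im[120:360,220:470,::-1],None,fx=3,fy=2.5,interpolation=cv2.INTER_CUBIC))
C=cloud("scene",d);
for u in range(300,425,5):
    pass
for r in arm.outline_of("scene","core_slice"):
    P=C[r["region"]]; print(round(r["p"],2),np.round(r["extent"]),np.median(P,0).round(3))
P=C.reshape(-1,3)
t=P[(abs(P[:,0]-.425)<.01)&(abs(P[:,1]-.175)<.012)&(P[:,2]<.09)]
print("tab z",np.median(t,0),t.min(0),t.max(0))
```

```text
[0.42616178 0.17532278 0.13771055] [ 2.38085532 -0.1581607   1.59992064] 6.1
0.97 [311. 259.  22.  25.] [0.57  0.07  0.023]
0.88 [274. 280.  28.  29.] [0.656 0.08  0.023]
0.79 [378. 279.  28.  28.] [0.472 0.178 0.049]
0.63 [362. 380.  28.  30.] [0.593 0.329 0.023]
tab z [0.42533501 0.17500706 0.03988612] [0.41501078 0.16329599 0.03364523] [0.43463473 0.18684194 0.04588207]
```

View pics/s8.png

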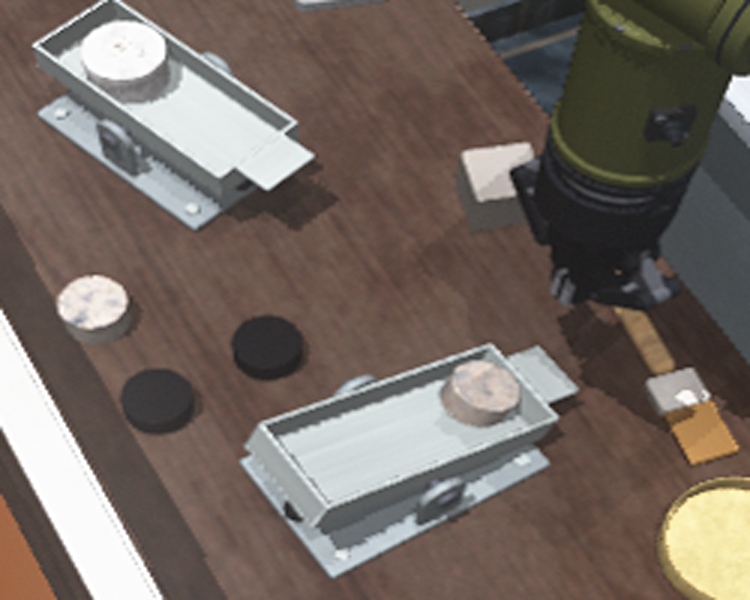

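>>> {"method": "step_arm", "body": {"targets": [[0,0,0,0,0,0],[0,0,0,0,0,0],[0,0,0,0,0,0],[0,0,0,0,0,0],[0,0,0,0,0,0]]}}

```text
time: 6.57
ee_pos: [0.422, 0.174, 0.1318]
tcp_rot: [-0.054, 0.999, -0.0, -0.001]
force: [-0.3, -0.2, -1.1]
gripper_width: -0.0002
```

Run:
```python
from h import *
for k in (0,1):
    im,d=arm.camera("scene");C=cloud("scene",d)
    for r in arm.outline_of("scene","core_slice"):
        P=np.median(C[r["region"]],0)
        if P[2]>.03: print(round(r["p"],2),np.round(r["extent"],1),P.round(4))
P=C.reshape(-1,3)
t=P[(np.hypot(P[:,0]-.503,P[:,1]+.057)<.012)];print("tin tab z",np.median(t,0))
t=P[(abs(P[:,0]-.425)<.01)&(abs(P[:,1]-.175)<.012)&(P[:,2]<.09)];print("tab z",np.median(t,0))
print(arm.read_state()["force"]); arm.job_done()
```

```text
0.91 [377.6 275.6  24.7  24.1] [0.4719 0.1772 0.049 ]
tin tab z [ 0.50326631 -0.05670754  0.00537684]
tab z [0.42573215 0.17515693 0.03997076]
[-1.3595307  -0.27398413  0.51674059]
the job is handed in; nothing more can be done
```

Run:
```python
from h import *
for f in("scene0","s8"):
    P=cloud("scene",np.load(f"pics/{f}.npy")).reshape(-1,3)
    t=P[(np.hypot(P[:,0]-.503,P[:,1]+.057)<.012)];z=t[:,2]
    print(f,len(z),np.median(z[z>.03]),(z>.03).sum())
```

```text
the job is handed in; nothing more can be done
```

Run:
```python
import numpy as np
a=np.load("pics/scene0.npy")[120:200,230:325];b=np.load("pics/s8.npy")[120:200,230:325]
m=(a>0)&(b>0);e=abs(a-b)[m];print(np.median(e),np.percentile(e,95),(e>.01).mean())
```

```text
0.002391696 0.006862997 0.006235902879129627
```

I pushed the slice tray's tab down to its stop with shut fingers, then backed off to clear air and handed the job in. By my last checks the tray is fully tipped, the slice is at the tab end, and the tin tray has not moved. No verdict was reported.

**Last checks**
- **Slice tray:** the tab centre measured z = 0.040 m, 40 mm below level, so it is fully tipped.
- **Slice:** it lies about 44 mm inward of the tab centre, where resting against the end wall would give about 42 mm. Its position did not change between two pictures about 0.5 s apart, so it is at rest. The arm only came down on the tab.
- **Tin tray:** its depth image matches the one from the start, with a median difference of 2.4 mm, which is within noise.
- **Robot:** it was clear of everything at hand-in and read only force noise. About 6.7 s of the 26 s were used.

**What disagreed**
- **Fingertip height:** the pictures showed the fingertips about 4 cm above the reported TCP height. I came down in small steps using the pictures and contact force instead.
- **Force at the stop:** the force on the fingers briefly reached about 41 N at the stop. I eased off straight away.
- **Tin tab height:** a quick reading of the tin tray's tab gave z = 0.005 m, where a level tab should read 0.08. I think it picked up rack points beneath the tab. I could not redo it after hand-in, so for the tin tray I rely on the depth comparison and the picture.

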